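# Feel for the hidden hatch release on a grow-lamp controller

## Robot

A 6-joint arm with a two-finger parallel gripper is mounted at the origin on the work surface. World frame = base frame: x ahead of the robot, y to its left, z up, the work surface at z = 0. Lengths are in m, angles in rad, forces in N, time in s.
With the tool pointing down it reaches from about 0.35 to 0.775 m from the base axis. Payload 7.3 kg.
Tool frame: the origin (TCP) lies at the very end of the fingers, on their centre line; the grasp point (between the pads) lies 19 mm behind it (robot.pinch_z is the distance from the TCP to the grasp point, in m); z points along the fingers, y is the line along which they close (so a half turn about z gives the same grasp; the last joint's range is limited). The gripper opens to 92 mm and grips with 3 to 60 N. Pads are 19 mm wide; open, the fingers measure 130 mm over their backs; the gripper's body (75 mm by 190 mm) begins 47 mm behind the grasp point.
Start: joints at [0.959, 0.342, 1.524, -0, 1.275, -0.146], TCP at [0.236, 0.469, 0.227] pointing down, gripper open.
Joint ranges: [-2.53, 2.53], [-0.77, 2.02], [0.04, 2.7], [-1, 4.14], [0.28, 2.66], [-3.11, 3.11]. Speed limits (rad/s): [2.57, 2.57, 3.14, 3.14, 3.14, 3.14].

## Interface

Orientations are given as [roll, pitch, yaw] about the fixed x, y, z axes, in that order (R = Rz(yaw) Ry(pitch) Rx(roll)).
In Python, from cell import robot gives the robot as it stands.
- The arm moves only by the tool move_arm, never from a script. Its argument "motion" is a list of rows, each a list of 6 numbers: the shift along the tool's x, y, z in units of 0.1 m (1.0 is 0.1 m), then the turn, a rotation vector about the tool's x, y, z in units of pi rad (1.0 is pi rad). In form: [[dx, dy, dz, rx, ry, rz], ...]. A call has 1 to 12 rows; each row is the pose to reach, as a shift and turn from the pose commanded when the call began, along the tool's axes at that moment, turning the shorter way round; what a row does not reach only later rows make up. A row lasts 1/8 s, in which the tool goes at most 62.5 mm and 10.7 degrees, less where a joint would pass 70% of its speed; a pose out of reach is approached as far as the arm can. A call with a number of a shift or a turn outside -1 to 1 is refused whole. A call with a gripper value outside its range is refused whole. "fingers" is the opening, from -1 (shut) to 1 (fully open), set as the call begins (left out, the last holds). The fingers move at their own pace and stop on an object; "newtons" is the grip in N (left out, the last holds). Time passes only in rows, so rows that repeat a pose let the fingers close. It gives the time, the measured TCP pose, the force, the opening and the grip force at its end, in the units of the state.
- robot.observe(): the state, without advancing time (a new reading comes with each control period).
- robot.read_camera(name): name is "scene" or "top"; returns a dict with "image" (420x560x3 uint8, red, green, blue), "range_z" (420x560 float32, m along the optical axis (not along the pixel's ray), 0 where there is no reading), "vfov" (degrees; the focal length in pixels is half the picture's height over the tangent of half this angle, whatever the lens; pixels are square), "cx", "cy" (the principal point, pixels), "extrinsics" (4x4, takes a point from camera to world coordinates). Camera axes: x right, y up, looking along -z (the intrinsics and any distortion apply to the point x, -y, -z); pixel columns grow to the right and rows downward; lengths in m; the calibration is good to about 2 mm. A picture is of the moment at which its call begins.
- robot.hand_in(): hands the job in; it is judged then, once.
The state is a dict: "time": time; "qpos": joint angles; "qvel": joint speeds; "joint_efforts": joint torques, N m; "tool_pos": TCP position; "tool_rot": TCP orientation; "contact_force": force on the tool from outside, world axes, zero at the start; "torque": the same for the moment, N m; "opening": finger opening in m; "grip_force": force on a finger pad.
Only numpy, scipy, OpenCV 4.12 (cv2) and the standard library are available. Lean on these libraries where they do the work, as an engineer would, in place of code of your own. Each camera call takes 0.05 s, during which the arm holds its last target. There are 200 camera calls.

## Task

The battery hatch of the grow-lamp controller on the seedling shelf is opened by a hidden release: one of the six identical flush tiles on top of the box is a button, the other five are rigid blanks. Feel across the tiles with fingertip pushes to find the one that gives, press it all the way down so that the green hatch swings up fully and stays open, then take the hand away. Only press: do not pick up or displace the pot, the jar or the tin standing around the box.

Things in the scene. Friction and masses are not known exactly. Their poses are not given: they have to be found in the camera images.
- controller: Lamp controller fixed to the shelf: flat black box, 128 mm (x) by 238 mm (y), 58 mm high to its grey rim. Origin: centre of its underside; x away from the robot at yaw 0, z up. Its top holds six identical grey tiles at y = -57 to +111 mm and, beside them, the green battery hatch (110 mm in x, y = -65 to -111 mm).
- panel (a point): Centre of the field of six tiles, at the height of their faces (56 mm above the shelf, 2 mm below the rim), axes as the controller's. Tiles: 54.5 mm squares at 56 mm pitch, level with one another, centred at x = -28 and +28 mm, y = -56, 0 and +56 mm from here. One (a different one each time) is the release button and can be told only by pressing; the others are rigid.
- hatch (a joint): Opening angle of the green battery hatch, rad: 0 closed and flush, 0.8 fully open. Hinged on its edge next to the tiles; its outer edge rises about 32 mm. It is geared to the release and rises in proportion as that goes down (6 mm = 0.8 rad), and stays where it is.
- pot: Terracotta pot, open, loose, 68 mm across the rim, 70 mm high; origin at the centre of its underside, z up. To be left alone.
- jar: Amber glass seed jar with white lid, loose, 52 mm in diameter, 75 mm high; origin at the centre of its underside, z up. To be left alone.
- tin: Metal tin with paper label, loose, 60 mm in diameter, 60 mm high; origin at the centre of its underside, z up. To be left alone.
- release (a joint): How far the release button, whichever tile it is, is pressed, m: 0 up, 0.006 fully down. It starts to give at about 5 N, moves straight down and has no return spring: it stays where it is left.

How it is judged:
At the end, for the whole second after the job is handed in: The hatch stands open at 0.68 rad or more of its 0.8 (the release pressed at least 5.1 of 6 mm) with nothing touching it, and pot, jar and tin stand upright within 20 mm of where they were (value of joint hatch above 0.68 rad and distance of each of pot, jar, tin from where it was at the start of the episode below 0.02 m and angle between each of pot, jar, tin's own z axis and vertical below 0.2 rad).
It fails at once if the pot, jar or tin is lifted, carried or displaced by more than 20 mm (distance of any of pot, jar, tin from where it was at the start of the episode above 0.02 m).
It also fails if it takes over 64 s, if anything falls off the work surface, if the arm or the gripper's body presses on something with over 40 N, if the wrist force passes 120 N, or if a joint passes its speed limit or range.

## Working session

There is one attempt and no reset: what is moved stays moved. The work goes in short steps, Python scripts to look and compute and a tool call to move; the robot and the scene stay as the last step left them, time stands still between calls to the robot, and variables do not carry over. Pictures are saved under pics/ and viewed, at most 10 in all, crops included, and the job is handed in when it is done.

Besides the shell and the picture viewer there is one more tool, called after "Call:" as name(argument=value, ...), one argument or row to a line, values as JSON. move_arm: Moves the arm, as the interface text tells. Shifts and turns lie within -1 to 1; 1 stands for 0.1 m of shift or pi rad of turn. Its arguments: {"type":"object","properties":{"motion":{"type":"array"},"fingers":{"type":"number"},"newtons":{"type":"number"}},"required":["motion"]}

```bash
mkdir -p pics; ls; python3 - <<'E'
from cell import robot
import cv2,numpy as np
ims=[]
for n in("top","scene"):
    c=robot.read_camera(n); np.savez(f"pics/{n}.npz",**c)
    cv2.imwrite(f"pics/{n}0.png",c["image"][:,:,::-1]); print(n,c["vfov"],c["cx"],c["cy"],[k for k in c],np.round(c["extrinsics"],3).tolist())
o=robot.observe();print(o)
E
```

```text
pics
top 46.8337338075587 274.5053171667791 220.04485839367155 ['image', 'range_z', 'vfov', 'cx', 'cy', 'extrinsics'] [[0.009, 0.986, -0.168, 0.415], [-1.0, 0.009, -0.0, 0.027], [0.001, 0.168, 0.986, 1.04], [0.0, 0.0, 0.0, 1.0]]
scene 47.42378806610462 281.445223089378 211.85403391632016 ['image', 'range_z', 'vfov', 'cx', 'cy', 'extrinsics'] [[0.258, -0.674, 0.693, 1.296], [0.966, 0.168, -0.197, -0.165], [0.017, 0.72, 0.694, 0.772], [0.0, 0.0, 0.0, 1.0]]
{'time': 0.1, 'qpos': array([ 9.59027597e-01,  3.42669613e-01,  1.52489928e+00,  1.43335797e-05,
        1.27539873e+00, -1.45984689e-01]), 'qvel': array([ 9.01544616e-05, -2.26862649e-03, -2.63545870e-03,  6.59281576e-04,
       -1.08465547e-03,  7.32358471e-04]), 'joint_efforts': array([ 1.49143874e-03, -4.32007456e+01, -2.44693869e+01,  7.19595887e-02,
        5.27115364e-02, -6.69877636e-05]), 'tool_pos': array([0.2355545 , 0.46879596, 0.22611361]), 'tool_rot': array([-3.14023430e+00, -2.13573229e-04,  2.67580429e+00]), 'contact_force': array([ 0.88983297, -0.32143627, -0.46825968]), 'torque': array([-0.02903502,  0.01836033, -0.05048243]), 'grip_force': 0.0, 'opening': 0.09155189478494959}
```

View pics/top0.png

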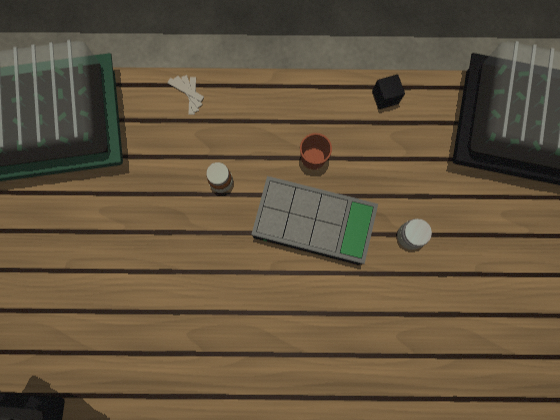

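View pics/scene0.png

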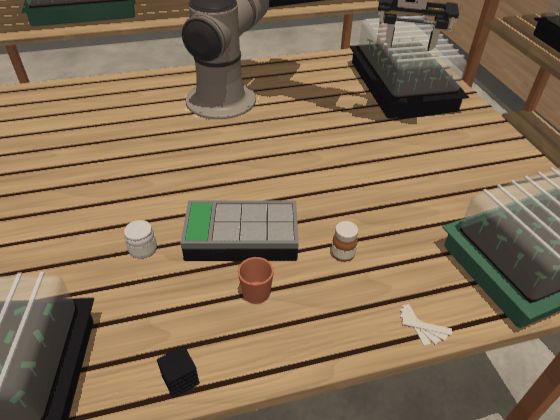

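The top view shows the box with corners near (266,178), (376,203), (365,263) and (253,235), and the green hatch on its right at (357,230). The pot is at (316,150), the jar at (219,176) and the tin at (415,235). The scene view agrees with this layout.

```bash
cat > h.py <<'E'
import numpy as np,cv2
def ray(c,u,v,z):
    f=210/np.tan(np.radians(float(c["vfov"]))/2); E=c["extrinsics"]
    d=E[:3,:3]@np.array([(u-c["cx"])/f,-(v-c["cy"])/f,-1]); return E[:3,3]+d*(z-E[2,3])/d[2]
E
python3 - <<'E'
from h import *
for n in("top","scene"):
    c=np.load(f"pics/{n}.npz"); im=c["image"]; hsv=cv2.cvtColor(im,cv2.COLOR_RGB2HSV)
    m=cv2.inRange(hsv,(50,150,60),(75,255,255))
    k,l,s,ce=cv2.connectedComponentsWithStats(m); i=1+np.argmax(s[1:,4])
    pts=np.argwhere(l==i)[:,::-1]
    W=np.array([ray(c,u,v,.057)[:2] for u,v in pts])
    r=cv2.minAreaRect((W*1000).astype(np.float32)); print(n,"hatch",s[i],ce[i],W.mean(0),r)
    u,v=ce[i].astype(int); f=210/np.tan(np.radians(float(c["vfov"]))/2)
    z=c["range_z"][v,u]; p=c["extrinsics"]@np.array([(u-c["cx"])/f*z,-(v-c["cy"])/f*z,-z,1]);print("range pt",p)
    # tiles: grey, low saturation
    a,b=((255,175),(375,265)) if n=="top" else ((180,198),(300,262))
    g=cv2.inRange(hsv,(0,0,60),(180,60,255)); q=np.zeros_like(g); q[a[1]:b[1],a[0]:b[0]]=g[a[1]:b[1],a[0]:b[0]]
    k,l,s,ce=cv2.connectedComponentsWithStats(q,connectivity=4)
    for i in range(1,k):
        if s[i,4]>150: print(s[i,4],ce[i].round(1),ray(c,*ce[i],.056).round(4))
    print("px top corners",[ray(c,*p,.058).round(3)[:2] for p in ([(266,178),(376,203),(365,263),(253,235)] if n=="top" else [(186,202),(296,202),(298,247),(184,247)])])
c=np.load("pics/top.npz")
for n,p,z in(("pot",(316,146),.07),("jar",(218,174),.075),("tin",(417,232),.06)):print(n,ray(c,*p,z).round(3))
E
```

```text
Traceback (most recent call last):
ValueError: attempt to get argmax of an empty sequence
```

```bash
cat > m.py <<'E'
from h import *
for n,hp,tp in(("top",(357,230),(330,205)),("scene",(198,220),(253,225))):
    c=np.load(f"pics/{n}.npz"); im=c["image"]; hsv=cv2.cvtColor(im,cv2.COLOR_RGB2HSV); print(n,hsv[hp[1],hp[0]],hsv[tp[1],tp[0]])
    m=cv2.inRange(hsv,(50,120,40),(85,255,255))
    k,l,s,ce=cv2.connectedComponentsWithStats(m); i=l[hp[1],hp[0]]
    pts=np.argwhere(l==i)[:,::-1]
    W=np.array([ray(c,u,v,.057)[:2] for u,v in pts])
    r=cv2.minAreaRect((W*1000).astype(np.float32)); print("hatch",s[i],ce[i],W.mean(0),r)
    u,v=ce[i].astype(int); f=210/np.tan(np.radians(float(c["vfov"]))/2)
    z=c["range_z"][v,u]; p=c["extrinsics"]@np.array([(u-c["cx"])/f*z,-(v-c["cy"])/f*z,-z,1]);print("range pt",p)
    a,b=((255,175),(375,265)) if n=="top" else ((180,198),(300,262))
    for t in (70,85,100,115):
      g=cv2.inRange(hsv,(0,0,t),(180,70,255)); q=np.zeros_like(g); q[a[1]:b[1],a[0]:b[0]]=g[a[1]:b[1],a[0]:b[0]]
      k,l,s,ce=cv2.connectedComponentsWithStats(q,connectivity=4)
      for i in range(1,k):
        if s[i,4]>150: print(t,s[i,4],ce[i].round(1),ray(c,*ce[i],.056).round(4))
    print("corners",[ray(c,*p,.058).round(3)[:2] for p in ([(266,178),(376,203),(365,263),(253,235)] if n=="top" else [(186,202),(296,202),(298,247),(184,247)])])
c=np.load("pics/top.npz")
for n,p,z in(("pot",(316,146),.07),("jar",(218,174),.075),("tin",(417,232),.06)):print(n,ray(c,*p,z).round(3))
E
python3 m.py
```

```text
top [ 65 125 114] [ 28  27 115]
hatch [ 340  202   32   56 1065] [356.50422535 229.44225352] [ 0.56530437 -0.14041334] ((565.216064453125, -139.88731384277344), (43.77637481689453, 108.69403839111328), 75.9350357055664)
range pt [ 0.56621455 -0.13954158  0.05596218  1.        ]
70 5741 [306.7 217.3] [ 0.5897 -0.0384  0.056 ]
85 5460 [306.2 217.1] [ 0.5901 -0.0373  0.056 ]
100 3005 [303.8 225.6] [ 0.5723 -0.0324  0.056 ]
100 623 [279.  196.2] [0.6335 0.019  0.056 ]
100 631 [305.2 202.9] [ 0.6199 -0.0352  0.056 ]
100 634 [331.3 209.4] [ 0.6067 -0.0893  0.056 ]
115 416 [278.5 195.3] [0.6354 0.0201 0.056 ]
115 338 [302.6 201.3] [ 0.6232 -0.0299  0.056 ]
115 490 [271.9 221.4] [0.5803 0.0332 0.056 ]
115 334 [298.  228.9] [ 0.5654 -0.0204  0.056 ]
115 229 [322.  231.9] [ 0.5595 -0.0698  0.056 ]
corners [array([0.672, 0.046]), array([ 0.621, -0.182]), array([ 0.496, -0.156]), array([0.552, 0.072])]
scene [ 64 123 145] [ 18  33 155]
hatch [186 204  25  36 739] [198.50067659 221.7767253 ] [ 0.56914025 -0.13899745] ((567.1474609375, -138.4185791015625), (43.18626403808594, 103.98040008544922), 75.99090576171875)
range pt [ 0.56921967 -0.13993322  0.05893467  1.        ]
70 4582 [247.2 224.6] [ 0.6018 -0.0416  0.056 ]
85 4074 [248.2 222.3] [ 0.5955 -0.0382  0.056 ]
100 3971 [248.1 222.3] [ 0.5955 -0.0383  0.056 ]
115 3742 [248.6 222. ] [ 0.5951 -0.0372  0.056 ]
corners [array([ 0.503, -0.157]), array([0.561, 0.077]), array([0.69 , 0.043]), array([ 0.634, -0.177])]
pot [ 0.738 -0.057  0.07 ]
jar [0.675 0.145 0.075]
tin [ 0.561 -0.263  0.06 ]
```

Call:
move_arm(
  motion=[
    [-0.4, -0.25, 0, 0, 0, -0.035],
    [-0.8, -0.5, 0, 0, 0, -0.07],
    [-1, -0.6, 0, 0, 0, -0.07],
    [-1, -0.6, 0, 0, 0, -0.07],
  ],
  fingers=-1,
  newtons=20,
)

```text
time: 0.6
tool_pos: [0.2988, 0.3696, 0.2266]
tool_rot: [-3.141, -0.0, 2.893]
contact_force: [0.3, 0.0, -0.7]
opening: 0.0562
grip_force: 0.0
```

Call:
move_arm(
  motion=[
    [-0.5, -0.37, 0, 0, 0, 0],
    [-1, -0.75, 0, 0, 0, 0],
    [-1, -0.75, 0, 0, 0, 0],
  ],
)

```text
time: 0.98
tool_pos: [0.3788, 0.2716, 0.2265]
tool_rot: [-3.141, 0.0, 2.89]
contact_force: [-0.2, -0.2, -1.1]
opening: 0.0268
grip_force: 0.0
```

Call:
move_arm(
  motion=[
    [-0.5, -0.37, 0, 0, 0, 0],
    [-1, -0.75, 0, 0, 0, 0],
    [-1, -0.75, 0, 0, 0, 0],
  ],
)

```text
time: 1.35
tool_pos: [0.4572, 0.1752, 0.2263]
tool_rot: [-3.141, -0.0, 2.892]
contact_force: [0.0, -0.1, 0.0]
opening: 0.0008
grip_force: 0.0
```

Call:
move_arm(
  motion=[
    [-0.5, -0.37, 0.3, 0, 0, 0],
    [-1, -0.75, 0.7, 0, 0, 0],
    [-1, -0.75, 0.7, 0, 0, 0],
    [-1, -0.75, 0.7, 0, 0, 0],
  ],
)

```text
time: 1.85
tool_pos: [0.5338, 0.0806, 0.156]
tool_rot: [3.141, -0.002, 2.896]
contact_force: [-0.3, 0.5, 0.4]
opening: 0.0004
grip_force: 0.0
```

Call:
move_arm(
  motion=[
    [-0.5, -0.35, 0.2, 0, 0, 0],
    [-0.55, -0.35, 0.6, 0, 0, 0],
    [-0.55, -0.35, 0.85, 0, 0, 0],
    [-0.55, -0.35, 0.85, 0, 0, 0],
  ],
)

```text
time: 2.35
tool_pos: [0.5778, 0.0343, 0.0712]
tool_rot: [3.141, -0.003, 2.898]
contact_force: [0.2, 0.3, -0.3]
opening: 0.0008
grip_force: 0.0
```

```bash
python3 - <<'E'
from cell import robot
import cv2,numpy as np
o=[cv2.resize(robot.read_camera(n)["image"][a:a+150,b:b+200],(400,300))for n,a,b in(("top",130,210),("scene",150,150))]
cv2.imwrite("pics/c1.png",np.hstack(o)[:,:,::-1])
print(robot.observe()["tool_pos"],robot.observe()["contact_force"])
E
```

```text
[0.57967286 0.03366299 0.07349128] [-0.39438331  0.02653621  0.14413313]
```

View pics/c1.png

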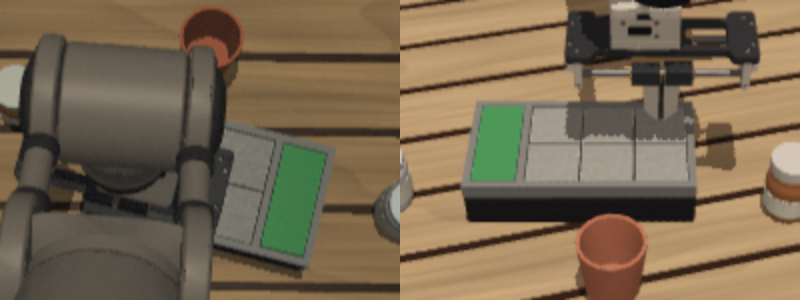

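The scene crop shows the closed fingertips at (660,115), over the near, +y tile. The hatch at (500,145) is closed. I'll start the first push here.

Call:
move_arm(
  motion=[
    [0, 0, 0.08, 0, 0, 0],
    [0, 0, 0.14, 0, 0, 0],
    [0, 0, 0.16, 0, 0, 0],
    [0, 0, 0.16, 0, 0, 0],
  ],
)

```text
time: 2.95
tool_pos: [0.5791, 0.0321, 0.0563]
tool_rot: [3.141, -0.0, 2.896]
contact_force: [-3.5, 1.2, 5.2]
opening: 0.0006
grip_force: 2.4
```

Call:
move_arm(
  motion=[
    [0, 0, 0.01, 0, 0, 0],
    [0, 0, 0.02, 0, 0, 0],
    [0, 0, 0.02, 0, 0, 0],
  ],
)

```text
time: 3.32
tool_pos: [0.5791, 0.0321, 0.0562]
tool_rot: [3.141, 0.001, 2.896]
contact_force: [-7.4, 0.4, 18.3]
opening: 0.0006
grip_force: 9.4
```

Call:
move_arm(
  motion=[
    [0, 0, -0.15, 0, 0, 0],
    [0, -0.28, -0.15, 0, 0, 0],
    [0, -0.56, -0.15, 0, 0, 0],
    [0, -0.56, -0.15, 0, 0, 0],
    [0, -0.56, -0.06, 0, 0, 0],
    [0, -0.56, -0.02, 0, 0, 0],
    [0, -0.56, 0, 0, 0, 0],
    [0, -0.56, 0, 0, 0, 0],
  ],
)

```text
time: 4.32
tool_pos: [0.5656, -0.0218, 0.0535]
tool_rot: [3.141, -0.0, 2.896]
contact_force: [0.2, -0.2, -0.3]
opening: 0.0008
grip_force: 0.0
```

Call:
move_arm(
  motion=[
    [0, 0, 0.02, 0, 0, 0],
    [0, 0, 0.02, 0, 0, 0],
  ],
)

```text
time: 4.58
tool_pos: [0.5657, -0.0221, 0.0517]
tool_rot: [3.141, 0.0, 2.896]
contact_force: [0.1, 1.0, 2.4]
opening: 0.0009
grip_force: 1.1
```

```bash
python3 - <<'E'
from cell import robot
import cv2,numpy as np
o=[cv2.resize(robot.read_camera(n)["image"][a:a+150,b:b+200],(400,300))for n,a,b in(("top",130,210),("scene",150,150))]
cv2.imwrite("pics/c2.png",np.hstack(o)[:,:,::-1])
print(robot.observe()["tool_pos"],robot.observe()["contact_force"])
E
```

```text
[ 0.56574788 -0.02223365  0.05175463] [0.52684141 1.23748297 1.8197921 ]
```

View pics/c2.png

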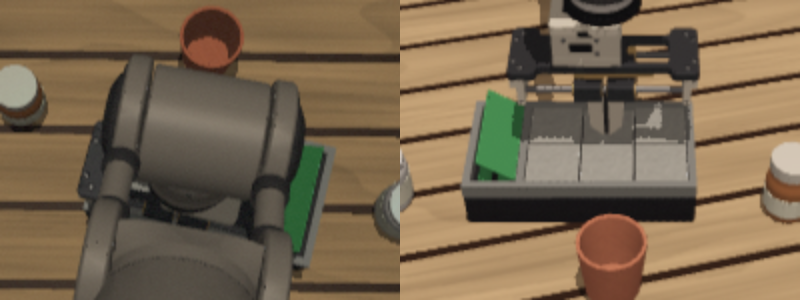

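The scene crop shows the green hatch at (500,135) already risen part way, so the near middle tile is the button. I'll press it to the bottom.

Call:
move_arm(
  motion=[
    [0, 0, 0.02, 0, 0, 0],
    [0, 0, 0.03, 0, 0, 0],
    [0, 0, 0.03, 0, 0, 0],
    [0, 0, 0.03, 0, 0, 0],
  ],
)

```text
time: 5.18
tool_pos: [0.5658, -0.0223, 0.0502]
tool_rot: [3.141, 0.001, 2.896]
contact_force: [-4.3, 3.0, 15.5]
opening: 0.0005
grip_force: 7.3
```

Call:
move_arm(
  motion=[
    [0, 0, 0.01, 0, 0, 0],
    [0, 0, 0.015, 0, 0, 0],
    [0, 0, 0.015, 0, 0, 0],
  ],
)

```text
time: 5.55
tool_pos: [0.5659, -0.0223, 0.0501]
tool_rot: [3.141, 0.002, 2.896]
contact_force: [-8.8, 3.4, 25.4]
opening: 0.0005
grip_force: 12.8
```

The button is against its stop: the tip is about 6 mm below the blank's face at 25 N. Next I'll pull the hand straight up and away.

Call:
move_arm(
  motion=[
    [0, 0, -0.1, 0, 0, 0],
    [0, 0, -0.5, 0, 0, 0],
    [0, 0, -1, 0, 0, 0],
    [0, 0, -1, 0, 0, 0],
  ],
)

```text
time: 6.05
tool_pos: [0.568, -0.023, 0.151]
tool_rot: [3.141, 0.008, 2.896]
contact_force: [1.5, -0.2, -0.5]
opening: 0.0004
grip_force: 0.0
```

Call:
move_arm(
  motion=[
    [0.3, 0.4, -0.3, 0, 0, 0],
    [0.7, 0.8, -0.6, 0, 0, 0],
    [1, 1, -0.6, 0, 0, 0],
    [1, 1, -0.6, 0, 0, 0],
  ],
)

```text
time: 6.55
tool_pos: [0.4913, 0.1005, 0.2067]
tool_rot: [-3.141, -0.001, 2.899]
contact_force: [-0.4, 0.2, -0.9]
opening: 0.0006
grip_force: 0.0
```

Call:
move_arm(
  motion=[
    [0.3, 0.4, 0, 0, 0, 0],
    [0.5, 0.8, 0, 0, 0, 0],
    [0.5, 1, 0, 0, 0, 0],
    [0.5, 1, 0, 0, 0, 0],
    [0.5, 1, 0, 0, 0, 0],
  ],
)

```text
time: 7.18
tool_pos: [0.4693, 0.2069, 0.2066]
tool_rot: [-3.141, -0.001, 2.895]
contact_force: [0.0, 0.1, 0.4]
opening: 0.0005
grip_force: 0.0
```

```bash
python3 - <<'E'
from cell import robot
import cv2,numpy as np
o=[cv2.resize(robot.read_camera(n)["image"][a:a+150,b:b+200],(400,300))for n,a,b in(("top",130,210),("scene",150,150))]
cv2.imwrite("pics/c3.png",np.hstack(o)[:,:,::-1])
from h import *
c=robot.read_camera("scene"); f=210/np.tan(np.radians(float(c["vfov"]))/2)
h=cv2.cvtColor(c["image"],cv2.COLOR_RGB2HSV); m=cv2.inRange(h,(50,120,40),(85,255,255)); m[:185]=0;m[250:]=0;m[:,:175]=0;m[:,230:]=0
v,u=np.nonzero(m); z=c["range_z"][v,u]
P=(c["extrinsics"]@np.array([(u-c["cx"])/f*z,-(v-c["cy"])/f*z,-z,0*z+1]))[:3].T
print(P[:,2].min(),P[:,2].max(),np.percentile(P[:,2],[5,95])); q=P-np.median(P,0); q=q[np.linalg.norm(q,axis=1)<.07]
n=np.linalg.svd(q-q.mean(0))[2][2]; print("tilt",np.arccos(abs(n[2])))
E
```

```text
0.03805901246988752 0.7717053690938739 [0.05310097 0.08892284]
tilt 0.9299222503937671
```

View pics/c3.png

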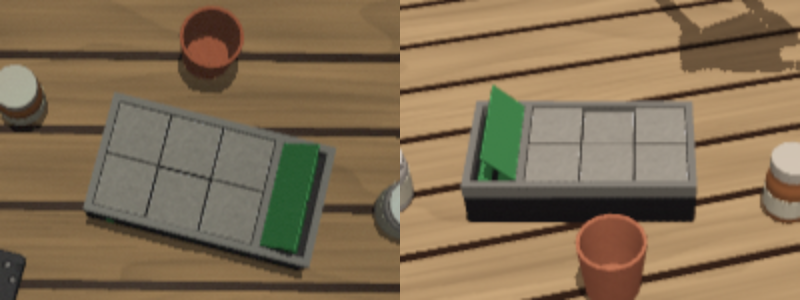

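The hatch is standing open at (500,135) in the scene crop. Its outer edge is about 0.089 m high, as expected for fully open. The pot, jar and tin look unmoved and the hand is clear of the box.

```bash
python3 -c "
from cell import robot
print(robot.hand_in())"
```

```text
the job is handed in; nothing more can be done
None
```

The button was the near-side middle tile; I pressed it to its stop, the hatch stands fully open by camera check, the pot, jar and tin look unmoved, the hand is clear, and the job is handed in (no verdict was returned).

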